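Let the large toy balls out of the counter dispenser

ROBOT

A 6-joint arm with a two-finger parallel gripper is mounted at the origin on the work surface. World frame = base frame: x ahead of the robot, y to its left, z up, the work surface at z = 0. Lengths are in m, angles in rad, forces in N, time in s.
With the tool pointing down it reaches from about 0.425 to 0.95 m from the base axis. Payload 3.5 kg.
Tool frame: the origin (TCP) lies midway between the tips of the shut fingers; the grasp point (between the pads) lies 19 mm behind it; z points along the fingers, y is the direction in which the jaws open and shut (so a half turn about z gives the same grasp; the last joint's range is limited). The gripper opens to 85 mm and grips with 20 to 120 N. Pads are 22 mm wide; open, the fingers measure 114 mm over their backs; the gripper's body (76 mm by 85 mm) begins 54 mm behind the grasp point. The pads swing forward as they close: fully open they stand 13 mm farther back than shut.
Start: joints at [0.951, 0.286, 1.577, -0, 1.279, -0.15], TCP at [0.306, 0.602, 0.231] pointing down, gripper open.
Joint ranges: [-2.77, 2.77], [-0.9, 2.22], [0.21, 2.48], [-1.53, 4.67], [0.24, 2.81], [-2.84, 2.84]. Speed limits (rad/s): [2.79, 2.79, 3.14, 3.14, 3.14, 3.14].

INTERFACE

Orientations are given as a unit quaternion [x, y, z, w].
In Python, from plant import ctrl gives the robot as it stands.
- The arm moves only by the tool apply_moves, never from a script. Its argument "moves" is a list that holds one entry, the list of rows, each a list of 7 numbers: the shift along the tool's x, y, z in m, then the turn, a rotation vector about the tool's x, y, z in degrees, then the gripper's target within -1 to 1 (shut at 1, half-way at 0, fully open at -1). In form: [[[tx, ty, tz, ax, ay, az, hand], ...]]. A call has 1 to 12 rows; each row shifts and turns the pose as measured when the row begins, along the tool's axes as they then stand; what a row does not reach is not made up. A row lasts 1/10 s, in which the tool goes at most 50 mm and 8.59 degrees, less where a joint would pass 70% of its speed; a pose out of reach is approached as far as the arm can. A call with a gripper value outside its range is refused whole. The fingers move at their own pace and stop on an object; "force" is the grip in N (left out, the last holds). Time passes only in rows, so rows that do not move let the fingers close. It gives the time, the measured TCP pose, the force and the opening at its end, in the units of the state.
- ctrl.get_state(): the state, without advancing time (a new reading comes with each control period).
- ctrl.read_camera(name): name is "side" or "top" or "wrist"; returns the picture (384x512x3 uint8, red, green, blue); there is no depth.
- ctrl.get_calibration(name): a dict with "camera_matrix" (3x3 intrinsics, pixels), "cam_to_world" (4x4, takes a point from camera to world coordinates). Camera axes: x right, y up, looking along -z (the intrinsics and any distortion apply to the point x, -y, -z); pixel columns grow to the right and rows downward; lengths in m; the calibration is good to about 2 mm. A picture is of the moment at which its call begins: read the wrist's pose just before it. get_calibration takes no time and is no camera call; for the wrist camera it gives the pose at the moment of the call.
- ctrl.sign_off(): hands the job in, once; it reports no verdict.
The state is a dict: "time": time; "qpos": joint angles; "dq": joint speeds; "joint_efforts": joint torques, N m; "eef_pos": TCP position; "tcp_rot": TCP orientation; "contact_force": force on the tool from outside, world axes, zero at the start; "wrist_torque": the same for the moment, N m; "opening": opening from 0.0 (shut) to 1.0 (fully open).
Only numpy, scipy, OpenCV 4.12 (cv2) and the standard library are available. Lean on these libraries where they do the work, as an engineer would, in place of code of your own. Each camera call takes 0.05 s, during which the arm holds its last target. There are 200 camera calls.

TASK

Two wooden ball dispensers stand on the stall counter; work the one that holds the larger balls. Press its paddle all the way down with the fingertips so that the rocking lever lifts the gate, keep it down until both large balls have rolled into the tray at the foot of the chute, then let the lever come back up so that the gate is shut again. Touch no ball, do not work the other dispenser, and leave everything else on the counter where it stands.

Things in the scene. Friction and masses are not known exactly. Their poses are not given: they have to be found in the camera images.
- dispenser_large: Wooden dispenser holding the two larger balls (both built alike), fixed. Origin: centre of its 370 x 130 mm base's underside; +x down the chute (about away from the robot), +y left. Open chute 46 mm wide, walls 32 mm, slopes 9 deg along y = 0, x = -130 to the end stop at x = +170 mm; gate at x = +50: balls wait uphill of it, the catch tray is downhill of it. Lever pivot x -80, y +40, z 102 mm.
- dispenser_small: Wooden dispenser holding the two smaller balls (both built alike), fixed. Origin: centre of its 370 x 130 mm base's underside; +x down the chute (about away from the robot), +y left. Open chute 46 mm wide, walls 32 mm, slopes 9 deg along y = 0, x = -130 to the end stop at x = +170 mm; gate at x = +50: balls wait uphill of it, the catch tray is downhill of it. Lever pivot x -80, y +40, z 102 mm.
- paddle_large (a point): Centre of the top face of the large-ball lever's press paddle: a flat aluminium plate 42 (along dispenser x) x 44 (along y) x 8 mm, free behind the chute's uphill end, nothing under it; in the dispenser's frame at x -185, y +30, z 109 mm when up. Turns with the lever.
- lever_large (a joint): Large-ball lever: 0 rad = at rest, paddle up, gate shut; 0.38 = paddle down on its stop (paddle about 39 mm lower, gate 48 mm higher). A spring returns it; pressing takes about 3 N at first, 5 N when down. Large balls pass under the gate above about 0.23 rad and take about 1 s to roll into the tray.
- gate_large (a point): Middle of the lower edge of the large-ball gate, an upright steel plate 40 mm wide hanging from the lever's far end; shut, this edge is 9 mm above the chute floor.
- gate_small (a point): Middle of the lower edge of the small-ball gate, an upright steel plate 40 mm wide hanging from the lever's far end; shut, this edge is 9 mm above the chute floor.
- paddle_small (a point): Centre of the top face of the small-ball lever's press paddle: a flat aluminium plate 42 (along dispenser x) x 44 (along y) x 8 mm, free behind the chute's uphill end, nothing under it; in the dispenser's frame at x -185, y +30, z 109 mm when up. Turns with the lever.
- lever_small (a joint): Small-ball lever: 0 rad = at rest, paddle up, gate shut; 0.38 = paddle down on its stop (paddle about 39 mm lower, gate 48 mm higher). A spring returns it; pressing takes about 3 N at first, 5 N when down. Not to be operated.
- large_ball1_center (a point): Centre of a larger plain dark wooden ball, 40 mm in diameter, loose, one of the two in the large-ball dispenser; it starts behind the shut gate.
- large_ball2_center (a point): Centre of a larger plain dark wooden ball, 40 mm in diameter, loose, one of the two in the large-ball dispenser; it starts behind the shut gate.
- small_ball1_center (a point): Centre of a smaller plain dark wooden ball, 28 mm in diameter, loose, one of the two in the small-ball dispenser; it starts behind the shut gate.
- small_ball2_center (a point): Centre of a smaller plain dark wooden ball, 28 mm in diameter, loose, one of the two in the small-ball dispenser; it starts behind the shut gate.
- clay_cup: Bystander: terracotta cup, 68 mm across, 70 mm high, between the dispensers. Origin: centre of its underside (as for all bystanders unless said).
- gourd: Bystander: small brown dried gourd standing upright, 66 mm across, 105 mm high, between the dispensers.
- tin: Bystander: tin can, 60 mm across, 80 mm high, between the dispensers, farther off.
- jar: Bystander: amber glass jar with a white cap, 70 mm across, 100 mm high, at the left.
- bowl: Bystander: brown bowl, 130 mm across, 50 mm high, at the left.
- mug: Bystander: white mug, 80 mm across, 90 mm high, at the right.
- spoon: Bystander: wooden spoon lying flat at the right, about 250 mm long.

How it is judged:
On the way, in this order (a step that is already met when the one before it is completed fails the run):
1. the large-ball dispenser's paddle is being pressed with the fingers at the paddle, the gate still too low for the balls (value of joint lever_large above 0.1 rad and distance between the grasp point and paddle_large below 0.09 m).
2. both large balls are in the tray while the lever is still held well down (value of joint lever_large above 0.25 rad and x of large_ball1_center in the frame of dispenser_large between 0.07 and 0.175 m and y of large_ball1_center in the frame of dispenser_large between -0.03 and 0.03 m and z of each of large_ball1_center, large_ball2_center in the frame of dispenser_large below 0.075 m and x of large_ball2_center in the frame of dispenser_large between 0.07 and 0.175 m and y of large_ball2_center in the frame of dispenser_large between -0.03 and 0.03 m), for 0.1 s.
At the end, for the whole second after the job is handed in: Both large balls lie in the tray beyond the gate of their dispenser (more than 70 mm along its x), its lever is back within 0.03 rad of rest, the other lever is at rest and both small balls are still behind their gate (value of joint each of lever_large, lever_small below 0.03 rad and x of large_ball1_center in the frame of dispenser_large between 0.07 and 0.175 m and y of large_ball1_center in the frame of dispenser_large between -0.03 and 0.03 m and z of each of large_ball1_center, large_ball2_center in the frame of dispenser_large below 0.075 m and x of large_ball2_center in the frame of dispenser_large between 0.07 and 0.175 m and y of large_ball2_center in the frame of dispenser_large between -0.03 and 0.03 m and x of small_ball1_center in the frame of dispenser_small between -0.135 and 0.05 m and z of each of small_ball1_center, small_ball2_center in the frame of dispenser_small below 0.1 m and x of small_ball2_center in the frame of dispenser_small between -0.135 and 0.05 m); the robot touches nothing.
It fails at once if a ball is touched by the robot (contact force between any of the arm, the fingers and large_ball1 above 0.3 N or contact force between any of the arm, the fingers and large_ball2 above 0.3 N or contact force between any of the arm, the fingers and small_ball1 above 0.3 N or contact force between any of the arm, the fingers and small_ball2 above 0.3 N).
It fails at once if a ball is lifted out of its chute (z of any of large_ball1_center, large_ball2_center in the frame of dispenser_large above 0.12 m or z of any of small_ball1_center, small_ball2_center in the frame of dispenser_small above 0.12 m).
It fails at once if the small-ball dispenser's lever is worked (value of joint lever_small above 0.1 rad).
It fails at once if a bystander is moved by more than 20 mm (distance of any of clay_cup, gourd, tin, jar, bowl, mug, spoon from where it was at the start of the episode above 0.02 m).
It also fails if it takes over 38 s, if anything falls off the work surface, if the arm or the gripper's body presses on something with over 40 N, if the wrist force passes 120 N, or if a joint passes its speed limit or range.

## Working session

There is one attempt and no reset: what is moved stays moved. The work goes in short steps, Python scripts to look and compute and a tool call to move; the robot and the scene stay as the last step left them, time stands still between calls to the robot, and variables do not carry over. Pictures are saved under pics/ and viewed, about 8 in all and at most 12, crops included, and the job is handed in when it is done.

Besides the shell and the picture viewer there is one more tool, called after "Request:" by a JSON object that holds its "fn" and its "kwargs". apply_moves: Moves the arm, as the interface text tells. Its arguments: {"type":"object","properties":{"moves":{"type":"array","items":{"type":"array","items":{"type":"array","items":{"type":"number"}}}},"force":{"type":"number"}},"required":["moves"]}

```bash
mkdir -p pics; python3 - <<'E'
from plant import ctrl
import cv2,numpy as np
np.set_printoptions(precision=4,suppress=True)
for n in("top","side"):
    cv2.imwrite(f"pics/{n}0.png",cv2.resize(ctrl.read_camera(n)[:,:,::-1],(800,600),interpolation=cv2.INTER_CUBIC))
    c=ctrl.get_calibration(n);print(n,c["camera_matrix"],c["cam_to_world"])
print(ctrl.get_state())
E
```

```text
top [[421.8097   0.     250.5738]
 [  0.     421.8097 190.4867]
 [  0.       0.       1.    ]] [[-0.0171  0.9957 -0.0907  0.5187]
 [-0.9998 -0.018  -0.009  -0.0103]
 [-0.0106  0.0905  0.9958  1.196 ]
 [ 0.      0.      0.      1.    ]]
side [[495.1239   0.     246.7142]
 [  0.     495.1239 187.365 ]
 [  0.       0.       1.    ]] [[ 0.9916  0.0769 -0.1037  0.4725]
 [-0.1281  0.4861 -0.8645 -1.2616]
 [-0.0161  0.8705  0.4919  0.8172]
 [ 0.      0.      0.      1.    ]]
{'time': 0.1, 'qpos': array([ 0.951 ,  0.2871,  1.5781, -0.    ,  1.2786, -0.15  ]), 'dq': array([ 0.0017, -0.0016, -0.0016,  0.0011, -0.0001, -0.001 ]), 'joint_efforts': array([  0.0004, -40.7297, -29.3701,  -0.0001,   0.0034,   0.    ]), 'eef_pos': array([0.3052, 0.6014, 0.23  ]), 'tcp_rot': array([ 0.2327,  0.9725, -0.001 , -0.0004]), 'contact_force': array([-0.5426, -0.2147,  0.3295]), 'wrist_torque': array([ 0.0156, -0.0049,  0.0424]), 'opening': 0.998615923793519}
```

View pics/top0.png

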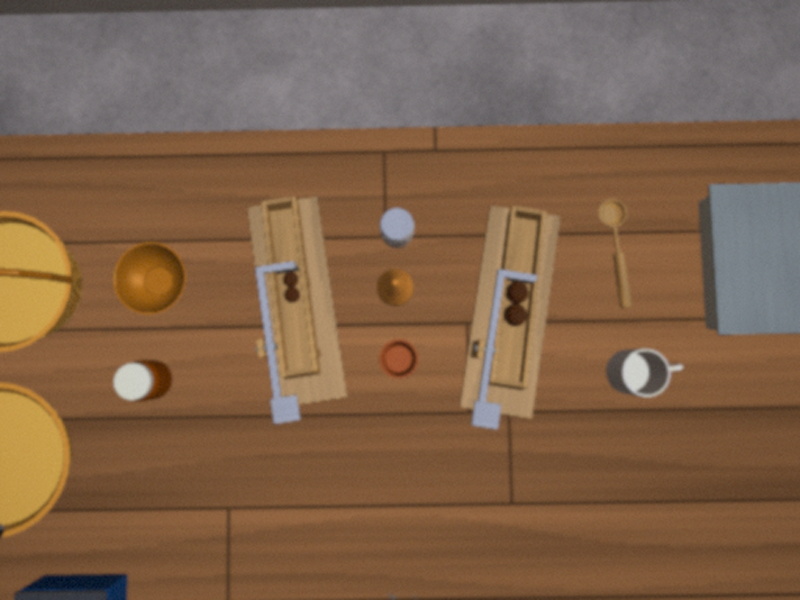

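View pics/side0.png

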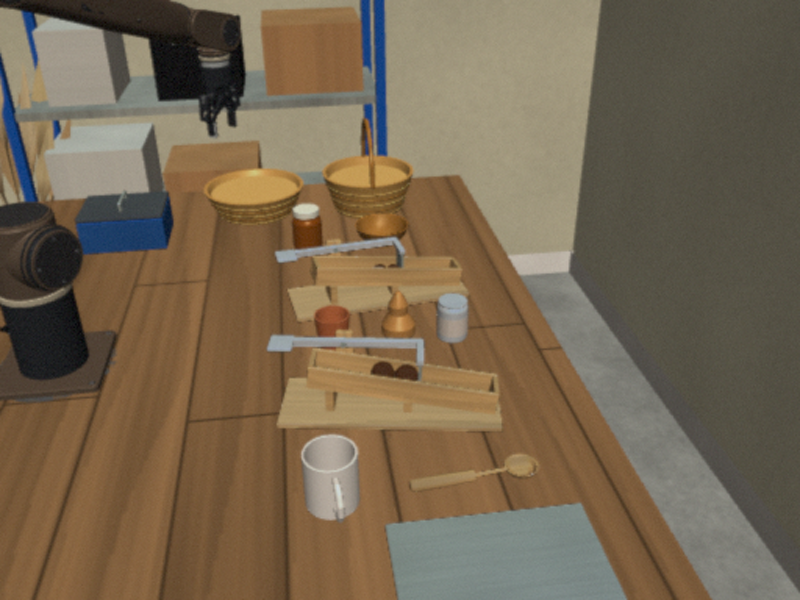

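The top view shows the larger balls in the right-hand dispenser, at (516,292) and (515,315). Its paddle is at (487,415) and its base corners are at (491,207), (559,215), (533,418) and (461,407). In the side view the paddle is at (282,343).

```bash
cat > h.py <<'E'
from plant import ctrl
import numpy as np
from scipy.spatial.transform import Rotation as R
np.set_printoptions(precision=4,suppress=True)
def ray(n,u,v,s=1.5625):
    c=ctrl.get_calibration(n);K=c["camera_matrix"];T=np.array(c["cam_to_world"])
    u=(u+.5)/s-.5;v=(v+.5)/s-.5
    d=np.array([(u-K[0][2])/K[0][0],-(v-K[1][2])/K[1][1],-1])
    return T[:3,3],T[:3,:3]@d
def onz(n,u,v,z):
    o,d=ray(n,u,v);return o+d*(z-o[2])/d[2]
E
python3 - <<'E'
from h import *
P=[onz("top",*p,0.014) for p in((491,207),(559,215),(533,418),(461,407))]
for p in P:print(p)
c=sum(P)/4; ax=P[0]+P[1]-P[2]-P[3]; yaw=np.arctan2(ax[1],ax[0])
print("sides",[np.linalg.norm(P[i]-P[i-1]) for i in range(4)],"c",c,"yaw",np.degrees(yaw))
rz=R.from_euler('z',yaw)
print("paddle pred",[c[0],c[1],0]+rz.apply([-.185,.03,.109]),"ball2 chute",[c[0],c[1],0]+rz.apply([0,0,0]))
print("paddle top",onz("top",487,415,.109),onz("side",282,343,.109))
s=ctrl.get_state();print(R.from_quat(s["tcp_rot"]).as_matrix())
E
```

```text
[ 0.7893 -0.1831  0.014 ]
[ 0.7721 -0.306   0.014 ]
[ 0.4087 -0.2456  0.014 ]
[ 0.4301 -0.119   0.014 ]
sides [np.float64(0.3649365751636975), np.float64(0.12407016537846524), np.float64(0.36836094635013145), np.float64(0.12838961718702097)] c [ 0.6001 -0.2134  0.014 ] yaw -9.781823873672648
paddle pred [ 0.4228 -0.1524  0.109 ] ball2 chute [ 0.6001 -0.2134  0.    ]
paddle top [ 0.4236 -0.1521  0.109 ] [ 0.4281 -0.1586  0.109 ]
[[-0.8917  0.4527 -0.0012]
 [ 0.4527  0.8917 -0.0018]
 [ 0.0003 -0.0022 -1.    ]]
```

The measurements agree on the paddle centre, about (0.424, -0.153). The base sides come out at 366 x 126 mm. I'll swing the arm around at height while closing the fingers.

Request:
{"fn": "apply_moves", "kwargs": {"moves": [[[-0.03,-0.024,0,0,0,0,1],[-0.03,-0.024,0,0,0,0,1],[-0.03,-0.024,0,0,0,0,1],[-0.03,-0.024,0,0,0,0,1],[-0.03,-0.024,0,0,0,0,1],[-0.03,-0.024,0,0,0,0,1],[-0.03,-0.024,0,0,0,0,1],[-0.03,-0.024,0,0,0,0,1],[-0.03,-0.024,0,0,0,0,1],[-0.03,-0.024,0,0,0,0,1],[0,0,0,0,0,0,1]]]}}

```text
time: 1.2
eef_pos: [0.4661, 0.2379, 0.2234]
tcp_rot: [0.23, 0.973, -0.005, -0.004]
contact_force: [1.0, 1.1, 0.5]
opening: 0.002
```

```bash
python3 - <<'E'
from h import *
s=ctrl.get_state();r=R.from_quat(s["tcp_rot"])
print(s["time"],s["eef_pos"],s["opening"],s["qpos"],r.as_matrix(),r.inv().apply(np.array([.427,-.153,.2])-s["eef_pos"]))
E
```

```text
1.2 [0.4661 0.2379 0.2234] 0.0016587203730930367 [ 0.2804 -0.0371  1.9478 -0.0056  1.242  -0.8235] [[-0.8938  0.4484 -0.0092]
 [ 0.4485  0.8937 -0.0081]
 [ 0.0046 -0.0114 -0.9999]] [-0.1405 -0.3666  0.027 ]
```

Request:
{"fn": "apply_moves", "kwargs": {"moves": [[[-0.014,-0.037,0.002,0,0,0,1],[-0.014,-0.037,0.002,0,0,0,1],[-0.014,-0.037,0.002,0,0,0,1],[-0.014,-0.037,0.002,0,0,0,1],[-0.014,-0.037,0.002,0,0,0,1],[-0.014,-0.037,0.002,0,0,0,1],[-0.014,-0.037,0.002,0,0,0,1],[-0.014,-0.037,0.002,0,0,0,1],[-0.014,-0.037,0.002,0,0,0,1],[-0.013,-0.03,0.002,0,0,0,1],[0,0,0,0,0,0,1]]]}}

```text
time: 2.3
eef_pos: [0.4243, -0.1568, 0.2024]
tcp_rot: [0.227, 0.974, -0.003, -0.005]
contact_force: [-0.1, -0.2, -0.0]
opening: 0.003
```

```bash
python3 - <<'E'
from h import *
import cv2
s=ctrl.get_state();r=R.from_quat(s["tcp_rot"])
print(s["time"],s["eef_pos"],s["qpos"],s["contact_force"],r.as_matrix(),r.inv().apply(np.array([.427,-.153,.12])-s["eef_pos"]))
im=[ctrl.read_camera(n)[:,:,::-1] for n in("wrist","side")]
print(ctrl.get_calibration("wrist"))
a=im[1][180:300,150:350]
cv2.imwrite("pics/w1.png",np.vstack([cv2.resize(im[0],(400,300)),cv2.resize(a,(400,240),interpolation=cv2.INTER_CUBIC)]))
E
```

```text
2.3 [ 0.4243 -0.1568  0.2024] [-0.5737 -0.1908  2.1266 -0.0099  1.2135 -1.682 ] [-0.0878 -0.231  -0.02  ] [[-0.8965  0.443  -0.0115]
 [ 0.443   0.8965 -0.0036]
 [ 0.0087 -0.0084 -0.9999]] [-0.0014  0.0053  0.0823]
{'camera_matrix': array([[289.3818,   0.    , 257.0411],
       [  0.    , 289.3818, 191.7764],
       [  0.    ,   0.    ,   1.    ]]), 'cam_to_world': array([[ 0.4406, -0.8671, -0.2325,  0.3642],
       [ 0.8977,  0.4235,  0.1219, -0.1232],
       [-0.0072, -0.2624,  0.9649,  0.3466],
       [ 0.    ,  0.    ,  0.    ,  1.    ]])}
```

View pics/w1.png

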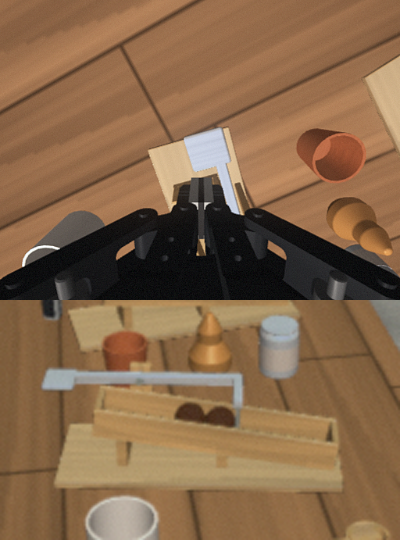

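The wrist view (upper) puts the paddle at (207,150), which gives (0.424, -0.148) and agrees with the top view. The side crop shows both balls behind the shut gate. I'll descend to just above the paddle.

Request:
{"fn": "apply_moves", "kwargs": {"moves": [[[0,0.003,0.02,0,0,0,1],[0,0.003,0.02,0,0,0,1],[0,0.002,0.02,0,0,0,1],[0,0,0.018,0,0,0,1],[0,0,0,0,0,0,1]]]}}

```text
time: 2.9
eef_pos: [0.4287, -0.1393, 0.1225]
tcp_rot: [0.222, 0.975, -0.001, -0.005]
contact_force: [-0.0, 0.4, -0.5]
opening: 0.001
```

Request:
{"fn": "apply_moves", "kwargs": {"moves": [[[-0.003,-0.009,0,0,0,0,1],[0,0,0,0,0,0,1],[0,0,0,0,0,0,1]]]}}

```text
time: 3.2
eef_pos: [0.4288, -0.1476, 0.1245]
tcp_rot: [0.22, 0.976, -0.002, -0.003]
contact_force: [-0.4, 0.4, 0.1]
opening: 0.004
```

Request:
{"fn": "apply_moves", "kwargs": {"moves": [[[0,0,0.008,0,0,0,1],[0,0,0.008,0,0,0,1],[0,0,0.008,0,0,0,1],[0,0,0.006,0,0,0,1],[0,0,0,0,0,0,1]]]}}

```text
time: 3.7
eef_pos: [0.4306, -0.1489, 0.0955]
tcp_rot: [0.22, 0.975, -0.002, -0.001]
contact_force: [-0.9, -1.2, 2.9]
opening: 0.003
```

Contact is 2.9 N with the tip 13 mm below the rest height, which matches about 0.13 rad. I'll keep pressing.

Request:
{"fn": "apply_moves", "kwargs": {"moves": [[[0,0,0.007,0,0,0,1],[0,0,0.007,0,0,0,1],[0,0,0.007,0,0,0,1],[0,0,0.005,0,0,0,1],[0,0,0.002,0,0,0,1],[0,0,0,0,0,0,1]]]}}

```text
time: 4.3
eef_pos: [0.4345, -0.1498, 0.0742]
tcp_rot: [0.22, 0.975, -0.001, 0.0]
contact_force: [-3.5, 1.8, 5.8]
opening: -0.002
```

Request:
{"fn": "apply_moves", "kwargs": {"moves": [[[0,0,0.004,0,0,0,1],[0,0,0.002,0,0,0,1],[0,0,0.001,0,0,0,1],[0,0,0.001,0,0,0,1],[0,0,0,0,0,0,1],[0,0,0,0,0,0,1],[0,0,0,0,0,0,1],[0,0,0,0,0,0,1]]]}}

```text
time: 5.1
eef_pos: [0.4342, -0.1498, 0.0748]
tcp_rot: [0.219, 0.976, -0.001, -0.005]
contact_force: [-0.6, 1.3, 5.4]
opening: 0.0
```

```bash
python3 - <<'E'
from h import *
import cv2
a=ctrl.read_camera("side")[:,:,::-1][180:300,150:350]
b=ctrl.read_camera("top")[:,:,::-1][120:280,270:390]
cv2.imwrite("pics/p2.png",np.hstack([cv2.resize(a,(450,270)),cv2.resize(b,(203,270))]))
s=ctrl.get_state();print(s["eef_pos"],s["contact_force"])
E
```

```text
[ 0.4342 -0.1498  0.0747] [-1.7635  1.1038  5.0938]
```

View pics/p2.png

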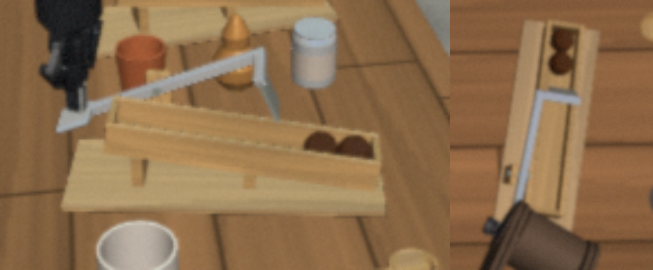

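Both balls are in the tray, at crop (320,143) and (355,148), with the gate raised. The paddle looks about 4 mm short of its stop, so I'll press it fully down and hold.

Request:
{"fn": "apply_moves", "kwargs": {"moves": [[[0,0,0.006,0,0,0,1],[0,0,0.006,0,0,0,1],[0,0,0.006,0,0,0,1],[0,0,0.006,0,0,0,1],[0,0,0.004,0,0,0,1]]]}}

```text
time: 5.7
eef_pos: [0.4349, -0.1501, 0.0731]
tcp_rot: [0.216, 0.976, 0.002, -0.019]
contact_force: [-12.1, 6.7, 26.5]
opening: -0.001
```

The force rose to 26 N with almost no travel, so the paddle is on its stop. I'll release it gradually.

Request:
{"fn": "apply_moves", "kwargs": {"moves": [[[0,0,-0.006,0,0,0,1],[0,0,-0.008,0,0,0,1],[0,0,-0.008,0,0,0,1],[0,0,-0.008,0,0,0,1],[0,0,-0.01,0,0,0,1],[0,0,-0.015,0,0,0,1],[0,0,-0.02,0,0,0,1],[0,0,-0.03,0,0,0,1],[0,0,-0.03,0,0,0,1],[0,0,0,0,0,0,1],[0,0,0,0,0,0,1],[0,0,0,0,0,0,1]]]}}

```text
time: 6.9
eef_pos: [0.4406, -0.1513, 0.2118]
tcp_rot: [0.216, 0.976, 0.003, -0.018]
contact_force: [0.1, 0.4, -0.6]
opening: -0.002
```

```bash
python3 - <<'E'
from h import *
import cv2
a=ctrl.read_camera("side")[:,:,::-1][140:300,150:350]
b=ctrl.read_camera("top")[:,:,::-1][100:290,130:390]
cv2.imwrite("pics/p3.png",np.hstack([cv2.resize(a,(400,320)),cv2.resize(b,(400,320))]))
s=ctrl.get_state();print(s["time"],s["eef_pos"],s["contact_force"])
E
```

```text
7.0 [ 0.44  -0.151  0.211] [ 0.3837 -0.3433  0.2167]
```

View pics/p3.png

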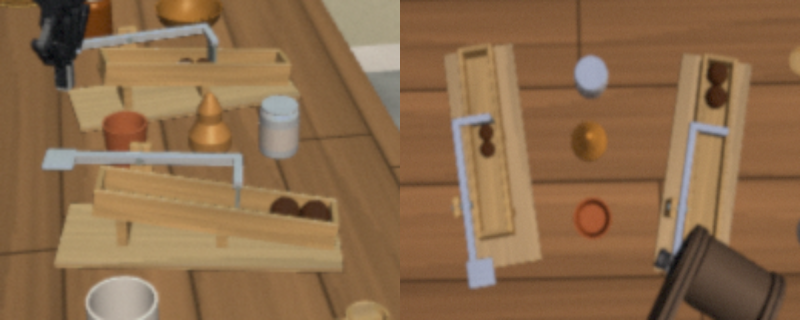

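The lever is level again and the gate is shut. Both large balls are in the tray, at (287,207) and (316,211). The small dispenser and the bystanders look unchanged, and the arm is clear, so I'm handing in.

```bash
python3 -c "
from plant import ctrl
print(ctrl.sign_off())"
```

```text
the job is handed in; nothing more can be done
None
```

The job is done and handed in at about 7 s of the 38 s allowed; sign-off gives no verdict. I pressed the right-hand (large-ball) paddle down with shut fingertips until both large balls were in the tray. I then pushed it onto its stop, where the force rose to about 26 N with almost no further travel, and let it come back up.

- **Last pictures:** both large balls are in the tray beyond the shut gate and the lever is back level. The small balls are still behind their gate, and the cup, gourd and tin look unmoved. The other bystanders were not in full view in these last pictures, but the arm did not go near them at low height.
- **Robot clear:** the tip is about 10 cm above the paddle, with a contact force reading of about zero.
- **What differed:** the first hold stopped the tip at z 75 mm, where I expected about 70 mm on the stop, so I pressed again. Even on the stop it read 73 mm, 3 mm higher than predicted. I put that down to measurement offset and the tilted paddle.
- **Limit of the checks:** I judged the lever angle only from the pictures and the tip height.

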